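# Set the stop collar of the sloping sample stand

## Robot

A 7-joint arm with a two-finger parallel gripper is mounted at the origin on the work surface. World frame = base frame: x ahead of the robot, y to its left, z up, the work surface at z = 0. Lengths are in m, angles in degrees, forces in N, time in s.
With the tool pointing down it reaches from about 0.425 to 0.925 m from the base axis. Payload 6.8 kg.
Tool frame: the origin (TCP) lies at the very end of the fingers, on their centre line; the grasp point (between the pads) lies 19 mm behind it; z points along the fingers, y is the direction in which the jaws open and shut (so a half turn about z gives the same grasp; the last joint's range is limited). The gripper opens to 85 mm and grips with 20 to 120 N. Pads are 22 mm wide; open, the fingers measure 114 mm over their backs; the gripper's body (76 mm by 85 mm) begins 54 mm behind the grasp point. The pads swing forward as they close: fully open they stand 13 mm farther back than shut.
Start: joints at [60.671, 27.33, 1.283, 89.118, -0.659, 63.558, -4.761], TCP at [0.265, -0.621, 0.231] pointing down, gripper open.
Joint ranges: [-169.35, 169.35], [-19.33, 120.38], [-80.79, 83.38], [13.8, 139.57], [-78.32, 258.32], [9.67, 109.79], [-169.56, 169.56]. Speed limits (degrees/s): [136.94, 136.94, 180, 180, 180, 180, 180].

## Interface

Orientations are given as a 3x3 rotation matrix whose columns are the frame's x, y, z axes.
In Python, from bench import ctrl gives the robot as it stands.
- The arm moves only by the tool servo_tool, never from a script. Its argument "moves" is one flat list of numbers, 7 for each row, row after row: the shift along the tool's x, y, z in m, then the turn, a rotation vector about the tool's x, y, z in degrees, then the opening, from 0 (shut) to 1 (fully open). In form: [x, y, z, rx, ry, rz, gripper, x, y, z, rx, ry, rz, gripper, ...]. A call has 1 to 5 rows; each row is the pose to reach, as a shift and turn from the pose commanded when the call began, along the tool's axes at that moment; what a row does not reach only later rows make up. A row lasts 1/12 s, in which the tool goes at most 41.7 mm and 7.16 degrees, less where a joint would pass 70% of its speed; a pose out of reach is approached as far as the arm can. A call with a gripper value outside its range is refused whole. The fingers move at their own pace and stop on an object; the grip force is fixed at half the most. Time passes only in rows, so rows that repeat a pose let the fingers close. It gives the time, the measured TCP pose, the force and the opening at its end, in the units of the state.
- ctrl.get_obs(): the state, without advancing time (a new reading comes with each control period).
- ctrl.snapshot(name): name is "scene" or "top" or "wrist"; returns the picture (480x640x3 uint8, red, green, blue); there is no depth.
- ctrl.camera_info(name): a dict with "K" (3x3 intrinsics, pixels), "k1" (the pictures are not rectified: a ray, as slopes to the right and down, at radius r is drawn at 1 + k1 r^2 times it, then the intrinsics apply), "rvec" (rotation vector, rad) and "tvec" (3), from world to camera coordinates, as OpenCV has them. Camera axes: x right, y down, z forward; pixel columns grow to the right and rows downward; lengths in m; the calibration is good to about 2 mm. A picture is of the moment at which its call begins: read the wrist's pose just before it. camera_info takes no time and is no camera call; for the wrist camera it gives the pose at the moment of the call.
- ctrl.sign_off(): hands the job in, once; it reports no verdict.
The state is a dict: "clock": time; "joints": joint angles; "dq": joint speeds; "joint_torque": joint torques, N m; "position": TCP position; "orientation": TCP orientation; "force": force on the tool from outside, world axes, zero at the start; "wrist_torque": the same for the moment, N m; "grip_width": finger opening in m.
Only numpy, scipy, OpenCV 4.12 (cv2) and the standard library are available. Lean on these libraries where they do the work, as an engineer would, in place of code of your own. Each camera call takes 0.05 s, during which the arm holds its last target.

## Task

Screw the knurled steel collar up along the leaning threaded rod of the sample stand until its top face is level with the top face of the black pointer on the thin gauge post beside it, measured along the rod, then let go of it and back away. Leave the pointer where it is and do not disturb the bottles, tubes and boxes standing about.

Things in the scene. Friction and masses are not known exactly. Their poses are not given: they have to be found in the camera images.
- stand: white-painted steel stand fixed to the table; origin on the table surface, z up. Base plate 12 mm thick, x -85..125, y -70..130 mm, foot blocks to 55 mm high. A threaded rod, 16 mm thick, leans 0.55 rad from vertical towards the stand's -x (roughly to the robot): its axis starts at (55, 0, 0) mm and runs along (-0.523, 0, 0.853)
- rod_top (a point): centre of the threaded rod's top end, 150 mm along the rod's axis; at the start it stands 24 to 28 mm above the collar's top face, at the end 8 to 17 mm, between the fingers of a hand that leans with the rod. Below the collar the rod is bare down to 65 mm along its axis
- collar: knurled steel collar on the rod, a cylinder 44 mm wide, 24 mm long. Origin at the centre of its top face, on the rod's axis; z up along the rod, x and y turn with it. Turned anticlockwise seen from the rod's top (positive about z) it climbs 3.0 mm per rad; it starts 122-126 mm along the axis, can reach 145. Needs about 0.12 N m, stays where left, cannot be slid without turning
- pointer: black pointer on the gauge post: block 22 x 20 x 10 mm with a tongue 10 mm wide, 5 mm thick reaching towards the rod, ending 64 mm from the rod's axis. Origin on the post's axis in the plane of its flat top face; z up along the rod. Top face 133-142 mm along the axis, 7 to 20 mm above the collar's at the start. It slides if pushed with about 8 N: leave it
- post_top (a point): top end of the plain gauge post, 9 mm thick, parallel to the rod and 90 mm to its +y side (stand frame), 152 mm long measured along the rod's axis
- strip_tube: white test-strip tube, 30 mm wide, 125 mm tall, beside the stand; origin at its underside. Bystander
- specimen_cup: clear cup with red lid, 68 mm wide, 77 mm tall, behind the stand; origin at its underside. Bystander
- vial_a: glass sample bottle, 44 mm wide, 95 mm tall, behind the stand; origin at its underside. Bystander
- vial_b: glass sample bottle like vial_a. Bystander
- foam_box: white foam box 100 x 85 x 120 mm, left of the stand; origin at its underside. Bystander
- drink_bottle: green bottle, 64 mm wide, 210 mm tall, right of the stand; origin at its underside. Bystander
- tape_roll: flat roll of paper tape, 76 mm wide, 19 mm high; origin at its underside. Bystander

How it is judged (in metres and radians):
At the end, for the whole second after the job is handed in: The collar's top face is within 2.5 mm of the level of the pointer's top face, measured along the leaning rod, and the collar is at rest (z of collar in the frame of pointer between -0.0025 and 0.0025 m and angular speed of collar below 0.05 rad/s); the robot touches nothing.
It fails at once if the pointer is pushed more than 3 mm along its post (distance of pointer from where it was at the start of the episode above 0.003 m).
It fails at once if a bystander is shifted more than 30 mm (distance of any of strip_tube, specimen_cup, vial_a, vial_b, foam_box, drink_bottle, tape_roll from where it was at the start of the episode above 0.03 m).
It fails at once if a standing bystander is tipped over (angle between any of strip_tube, specimen_cup, vial_a, vial_b, foam_box, drink_bottle's own z axis and vertical above 0.5 rad).
It also fails if it takes over 64 s, if anything falls off the work surface, if the arm or the gripper's body presses on something with over 40 N, if the wrist force passes 120 N, or if a joint passes its speed limit or range.

## Working session

There is one attempt and no reset: what is moved stays moved. The work goes in short steps, Python scripts to look and compute and a tool call to move; the robot and the scene stay as the last step left them, time stands still between calls to the robot, and variables do not carry over. Pictures are saved under pics/ and viewed, and the job is handed in when it is done.

Besides the shell and the picture viewer there is one more tool, called after "Request:" as name(argument=value, ...), one argument or row to a line, values as JSON. servo_tool: Moves the arm, as the interface text tells. Its arguments: {"type":"object","properties":{"moves":{"type":"array","items":{"type":"number"}}},"required":["moves"]}

```bash
mkdir -p pics; ls
python3 - <<'E'
from bench import ctrl
import cv2
o=ctrl.get_obs();print(o)
for n in ["scene","top","wrist"]:
    print(n,ctrl.camera_info(n))
    cv2.imwrite(f"pics/{n}0.png",ctrl.snapshot(n)[:,:,::-1])
E
```

```text
pics
{'clock': 0.0, 'joints': array([60.67156229, 27.37411271,  1.2813726 , 89.18030114, -0.65823397,
       63.56075515, -4.7622594 ]), 'dq': array([ 0.03625147, -0.04180374,  0.00338225, -0.08226312,  0.00174139,
        0.00288238, -0.04859952]), 'joint_torque': array([ 1.42994545e-04, -5.96449935e+01,  1.60781354e+00, -2.81195623e+01,
        1.23984597e-02,  9.38496203e-03,  2.07923637e-05]), 'position': array([ 0.26492491, -0.62015816,  0.23033126]), 'orientation': array([[ 9.19588085e-01,  3.92882897e-01, -8.84992263e-04],
       [ 3.92883861e-01, -9.19586600e-01,  1.66044008e-03],
       [-1.61468517e-04, -1.87462009e-03, -9.99998230e-01]]), 'force': array([ 0.12434362,  0.09839332, -0.19096754]), 'wrist_torque': array([ 0.01327526,  0.0146296 , -0.02109325]), 'grip_width': 0.08533014417334484}
scene {'K': array([[613.26111297,   0.        , 319.96348075],
       [  0.        , 613.26111297, 238.86540946],
       [  0.        ,   0.        ,   1.        ]]), 'k1': -0.01698502982299806, 'rvec': array([ 2.3063213 ,  1.08928966, -0.33514935]), 'tvec': array([-0.37029093, -0.34088181,  1.9868576 ])}
top {'K': array([[603.05848638,   0.        , 319.88495878],
       [  0.        , 603.05848638, 239.6620594 ],
       [  0.        ,   0.        ,   1.        ]]), 'k1': -0.10829418897246025, 'rvec': array([ 2.15413739, -2.10567729,  0.18450726]), 'tvec': array([-0.02412159,  0.62300565,  1.42701575])}
wrist {'K': array([[334.03078655,   0.        , 316.83207206],
       [  0.        , 334.03078655, 246.77775499],
       [  0.        ,   0.        ,   1.        ]]), 'k1': -0.01862484708523616, 'rvec': array([-2.38196227,  1.57071214,  0.26566052]), 'tvec': array([-0.67357351, -0.04265254,  0.38157346])}
```

View pics/scene0.png

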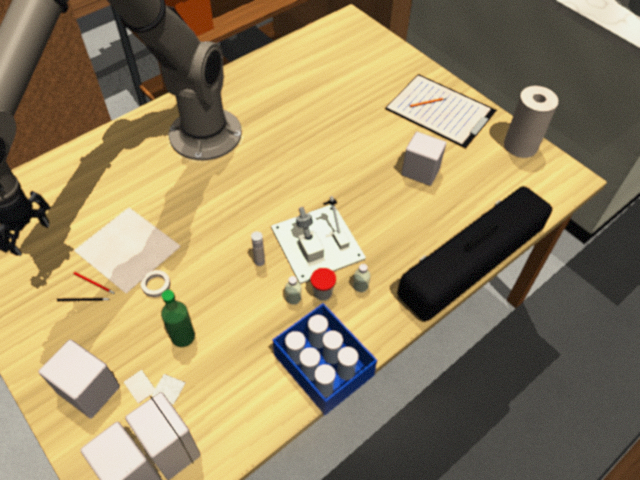

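View pics/top0.png

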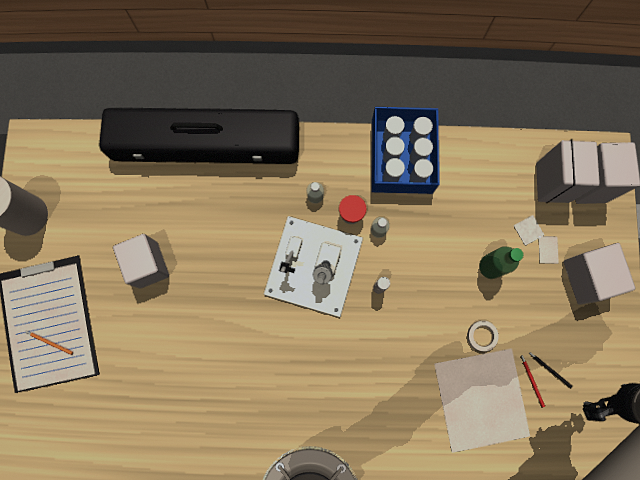

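View pics/wrist0.png

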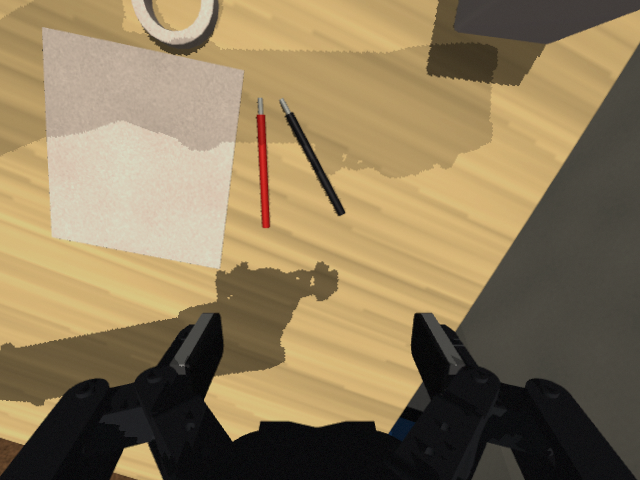

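```bash
cat > h.py <<'E'
import numpy as np, cv2
from bench import ctrl
def cam(n,ci=None):
    c=ci or ctrl.camera_info(n); R,_=cv2.Rodrigues(np.array(c["rvec"])); return c["K"],c["k1"],R,np.array(c["tvec"])
def proj(n,P,ci=None):
    K,k,R,t=cam(n,ci); p=np.atleast_2d(P)@R.T+t; s=p[:,:2]/p[:,2:]; r2=(s**2).sum(1,keepdims=True)
    return s*(1+k*r2)@K[:2,:2].T+K[:2,2]
def ray(n,uv,ci=None):
    K,k,R,t=cam(n,ci)
    s=cv2.undistortPoints(np.array(uv,float).reshape(-1,1,2),K,np.array([k,0,0,0,0.]))[:,0]
    d=np.c_[s,np.ones(len(s))]@R; d/=np.linalg.norm(d,axis=1,keepdims=True)
    return -R.T@t,d
def onz(n,uv,z,ci=None):
    c,d=ray(n,uv,ci); return c+d*((z-c[2])/d[:,2:])
def tri(rays):
    A=np.zeros((3,3));b=np.zeros(3)
    for c,d in rays:
        M=np.eye(3)-np.outer(d,d);A+=M;b+=M@c
    return np.linalg.solve(A,b)
def crop(img,x0,y0,x1,y1,f,name):
    cv2.imwrite(name,cv2.resize(img[y0:y1,x0:x1],None,fx=f,fy=f,interpolation=cv2.INTER_CUBIC))
E
python3 - <<'E'
from h import *
t=cv2.imread("pics/top0.png");s=cv2.imread("pics/scene0.png")
crop(t,255,205,375,325,5,"pics/topc.png")
crop(s,240,180,380,310,4.5,"pics/scenec.png")
E
```

```text
(no output)
```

View pics/topc.png

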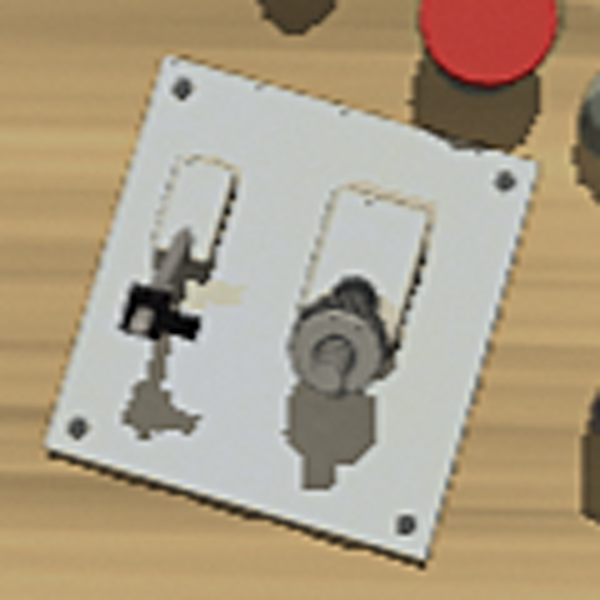

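View pics/scenec.png

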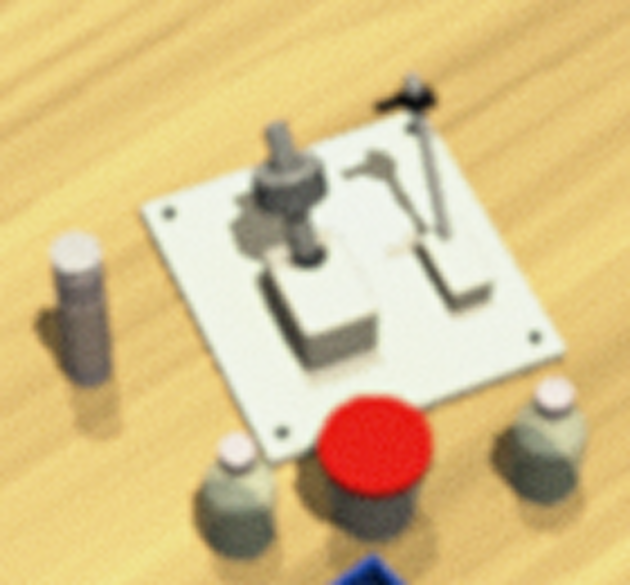

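Run:
```python
from h import *
from scipy.optimize import least_squares
T=(np.array([[167,57],[538,160],[428,560],[48,450]])+.5)/5-.5+[255,205]
S=(np.array([[565,352],[272,462],[142,208],[422,112]])+.5)/4.5-.5+[240,180]
C=np.array([[125,130,12],[125,-70,12],[-85,-70,12],[-85,130,12]])/1e3
for n,uv in(("top",T),("scene",S)): print(onz(n,uv,.012).round(4))
def pose(p):
    c,s=np.cos(p[2]),np.sin(p[2]); return np.array([[c,-s,0],[s,c,0],[0,0,1]]),np.array([p[0],p[1],0])
def f(p,which):
    R,o=pose(p);P=C@R.T+o;r=[]
    if 0 in which:r.append(proj("top",P)-T)
    if 1 in which:r.append(proj("scene",P)-S)
    return np.concatenate(r).ravel()
for w in([0],[1],[0,1]):
    q=least_squares(f,[.65,0,-.2],args=(w,));print(w,q.x,np.degrees(q.x[2]),q.fun.round(1))
R,o=pose(q.x);np.savez("stand.npz",R=R,o=o)
a=np.array([-np.sin(.55),0,np.cos(.55)]);b=np.array([.055,0,0])
for nm,P in(("rodtop",b+.15*a),("coll0",b+.124*a),("posttop",b+[0,.09,0]+.152*a)):
    W=R@P+o;print(nm,W.round(4),((proj("top",W)+.5-[255,205])*5-.5).round(1),((proj("scene",W)+.5-[240,180])*4.5-.5).round(1))
print("axis",R@a)
```

```text
[[ 0.6901  0.0727  0.012 ]
 [ 0.6411 -0.1167  0.012 ]
 [ 0.4385 -0.0645  0.012 ]
 [ 0.4887  0.1258  0.012 ]]
[[ 0.6925  0.069   0.012 ]
 [ 0.6406 -0.12    0.012 ]
 [ 0.4401 -0.0658  0.012 ]
 [ 0.4927  0.1236  0.012 ]]
[0] [ 0.53774736 -0.01964823 -0.25513791] -14.618325253685077 [-0.7 -0.5  0.9  0.1  0.6  0.3 -0.7  0.1]
[1] [ 0.5390685  -0.02173266 -0.26652046] -15.270497475812807 [ 0.8 -0.  -0.5  0.6 -0.6 -0.1  0.3 -0.7]
[0, 1] [ 0.53813812 -0.0204263  -0.25978737] -14.88471965860322 [-0.1 -0.9  1.4  0.1  0.7  0.2 -0.5 -0.3  1.1 -0.8  0.   0.1 -0.6 -0.4
  0.2 -1.2]
rodtop [ 0.5155 -0.0144  0.1279] [[331.  378.2]] [[276.9 126.2]]
coll0 [ 0.5287 -0.0179  0.1057] [[338.9 355.6]] [[286.4 165.4]]
posttop [0.5376 0.0728 0.1296] [[143.3 325.8]] [[412.2  75.6]]
axis [-0.50514826  0.13426531  0.85252452]
```

```bash
cat >> h.py <<'E'
from scipy.spatial.transform import Rotation as Ro
def stand():
    d=np.load("stand.npz");R,o=d["R"],d["o"]
    a=R@np.array([-np.sin(.55),0,np.cos(.55)]);b=R@np.array([.055,0,0])+o
    return R,o,a,b
def tool(yaw,axis=None,hint=(0,1,0)):
    a=stand()[2] if axis is None else np.array(axis,float)
    z=-a/np.linalg.norm(a);x=np.array(hint,float);x=x-z*(x@z);x/=np.linalg.norm(x)
    return np.c_[x,np.cross(z,x),z]@Ro.from_euler("z",yaw,degrees=True).as_matrix()
def delta(pt,Rt,o=None):
    o=o or ctrl.get_obs();R=np.array(o["orientation"]);p=np.array(o["position"])
    print("shift",(R.T@(pt-p)).round(4),"rot",np.degrees(Ro.from_matrix(R.T@Rt).as_rotvec()).round(2),"| j",np.round(o["joints"],1),"t",round(float(o["clock"]),2),"w",round(float(o["grip_width"]),4))
E
python3 - <<'E'
from h import *
o=ctrl.get_obs();R=o["orientation"];p=o["position"]
K,k,Rc,t=cam("wrist");print("cam in tool",R.T@(-Rc.T@t-p),"\n",(R.T@Rc.T).round(3))
for nm,uv,z in(("strip",(383,283),.125),("drink",(516,254),.21),("viala",(316,186),.095),("vialb",(381,222),.095),("cup",(352,208),.077),("foamtop",(140,257),.12),("tape",(482,336),.019)):
    print(nm,onz("top",[uv],z).round(3))
_,_,a,b=stand()
delta(b+.30*a,tool(80))
delta(b+.30*a,tool(0))
E
```

```text
cam in tool [ 0.08467776 -0.00050409 -0.14299017] 
 [[ 0.001 -0.945 -0.326]
 [ 1.     0.001  0.   ]
 [ 0.    -0.326  0.945]]
strip [[ 0.513 -0.158  0.125]]
drink [[ 0.574 -0.445  0.21 ]]
viala [[0.748 0.002 0.095]]
vialb [[ 0.663 -0.156  0.095]]
cup [[ 0.7   -0.087  0.077]]
foamtop [[0.561 0.413 0.12 ]]
tape [[ 0.397 -0.416  0.019]]
shift [ 0.4066 -0.5071 -0.0245] rot [-16.07  27.28  14.85] | j [60.7 27.4  1.3 89.2 -0.7 63.6 -4.8] t 0.15 w 0.0853
shift [ 0.4066 -0.5071 -0.0245] rot [-31.37  11.11 -63.05] | j [60.7 27.4  1.3 89.2 -0.7 63.6 -4.8] t 0.15 w 0.0853
```

Request:
servo_tool(
  moves=[0,0,-0.16,0,0,0,1,0,0,-0.16,0,0,0,1,0,0,-0.16,0,0,0,1,0,0,-0.16,0,0,0,1],
)

```text
clock: 0.48
position: [0.2651, -0.6208, 0.3942]
orientation: [[0.92, 0.393, 0.001], [0.393, -0.92, -0.001], [0.0, 0.002, -1.0]]
force: [0.4, -0.7, -0.3]
grip_width: 0.0854
```

```bash
cat >> h.py <<'E'
def standoff(M,Rt,dist,uv=(317,200)):
    # TCP position so that wrist camera sees M at pixel uv at distance dist
    Rtc=np.array([[0,-.945,-.326],[1,0,0],[0,-.326,.945]]);pc=np.array([.0847,-.0005,-.143])
    K=ctrl.camera_info("wrist")["K"];s=np.array([(uv[0]-K[0,2])/K[0,0],(uv[1]-K[1,2])/K[1,1],1]);s/=np.linalg.norm(s)
    return M-Rt@(pc+Rtc@s*dist)
E
python3 - <<'E'
from h import *
R,o,a,b=stand();M=b+.13*a+R@np.array([0,.045,0])
Rt=tool(80,axis=(0.1,0,1));pt=standoff(M,Rt,.27);print(pt)
delta(pt,Rt)
E
```

```text
[0.51711887 0.02031415 0.235334  ]
shift [ 0.4835 -0.4908  0.1582] rot [ 1.72 -5.5  13.11] | j [60.1 22.1  2.1 76.2 -0.8 81.6 -4.7] t 0.48 w 0.0854
```

Request:
servo_tool(
  moves=[0.484,-0.491,0,1.7,-5.5,13.1,1,0.484,-0.491,0,1.7,-5.5,13.1,1,0.484,-0.491,0,1.7,-5.5,13.1,1,0.484,-0.491,0,1.7,-5.5,13.1,1,0.484,-0.491,0,1.7,-5.5,13.1,1],
)

```text
clock: 0.9
position: [0.3409, -0.4279, 0.3909]
orientation: [[0.98, 0.174, -0.101], [0.175, -0.985, 0.001], [-0.099, -0.019, -0.995]]
force: [0.8, -0.4, 0.3]
grip_width: 0.0855
```

```bash
cat > d.py <<'E'
from h import *
R,o,a,b=stand();M=b+.13*a+R@np.array([0,.045,0])
Rt=tool(80,axis=(0.1,0,1));pt=standoff(M,Rt,.27)
delta(pt,Rt)
E
python3 d.py
```

```text
shift [ 0.2663 -0.4078  0.1376] rot [-0.09  0.05  0.06] | j [ 43.1  11.1  -0.6  91.5   4.   81.8 -38.2] t 0.9 w 0.0855
```

Request:
servo_tool(
  moves=[0.266,-0.408,-0.027,0,0,0,1,0.266,-0.408,-0.027,0,0,0,1,0.266,-0.408,-0.027,0,0,0,1,0.266,-0.408,-0.027,0,0,0,1,0.266,-0.408,-0.027,0,0,0,1],
)

```text
clock: 1.32
position: [0.4227, -0.2367, 0.3948]
orientation: [[0.98, 0.173, -0.1], [0.174, -0.985, 0.001], [-0.098, -0.018, -0.995]]
force: [0.3, -0.7, -0.1]
grip_width: 0.0854
```

Request:
servo_tool(
  moves=[0.16,-0.245,0,0,0,0,1,0.16,-0.245,0,0,0,0,1,0.16,-0.245,0,0,0,0,1,0.16,-0.245,0,0,0,0,1,0.16,-0.245,0,0,0,0,1],
)

```text
clock: 1.73
position: [0.5041, -0.0453, 0.3868]
orientation: [[0.98, 0.173, -0.1], [0.174, -0.985, 0.001], [-0.098, -0.018, -0.995]]
force: [0.3, -0.6, 0.9]
grip_width: 0.0855
```

```bash
python3 d.py
```

```text
shift [ 0.039  -0.0596  0.1494] rot [-0.06  0.02  0.01] | j [ 15.3   9.3 -19.6  94.5   2.6  82.5 -84.7] t 1.73 w 0.0855
```

Request:
servo_tool(
  moves=[0.039,-0.06,0.149,0,0,0,1,0.039,-0.06,0.149,0,0,0,1,0.039,-0.06,0.149,0,0,0,1,0.039,-0.06,0.149,0,0,0,1,0.039,-0.06,0.149,0,0,0,1],
)

```text
clock: 2.15
position: [0.5126, 0.022, 0.2291]
orientation: [[0.978, 0.178, -0.112], [0.179, -0.984, 0.002], [-0.11, -0.022, -0.994]]
force: [-0.8, 1.3, -0.6]
grip_width: 0.0851
```

Request:
servo_tool(
  moves=[0,0,0,0,0,0,1,0,0,0,0,0,0,1],
)

```text
clock: 2.32
position: [0.5177, 0.0182, 0.2371]
orientation: [[0.98, 0.173, -0.099], [0.173, -0.985, 0.001], [-0.097, -0.018, -0.995]]
force: [-0.2, -0.5, 0.4]
grip_width: 0.0856
```

```bash
cat > snap.py <<'E'
from h import *
import sys,pickle
n=sys.argv[1]
o=ctrl.get_obs();ci=ctrl.camera_info("wrist");im=ctrl.snapshot("wrist")
cv2.imwrite(f"pics/{n}.png",im[:,:,::-1]);pickle.dump((ci,o),open(f"pics/{n}.pkl","wb"))
print(o["clock"],np.round(o["joints"],1),np.round(o["dq"],2).max())
E
python3 snap.py w1
```

```text
2.3167 [  9.7  16.9 -21.9 104.9   5.6  65.  -94.3] 0.82
```

View pics/w1.png

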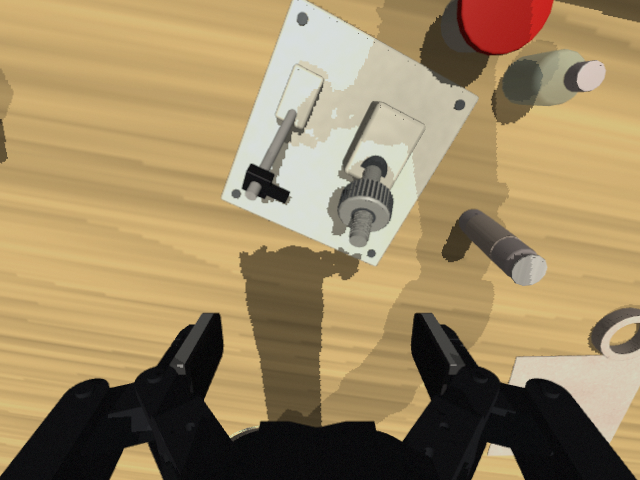

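Run:
```python
from h import *
import pickle
ci,o=pickle.load(open("pics/w1.pkl","rb"));im=cv2.imread("pics/w1.png")
R,oo,a,b=stand();X0,Y0,f=225,140,4
f=4
c=cv2.resize(im[Y0:Y0+130,X0:X0+190],None,fx=f,fy=f,interpolation=cv2.INTER_CUBIC)
cv2.imwrite("pics/w1c0.png",c)
th=np.linspace(0,2*np.pi,60);e1=R@[0,1,0];e2=np.cross(a,e1)
def dr(P,col):
    for q in proj("wrist",P,ci): cv2.circle(c,tuple(int(v) for v in ((q+.5-[X0,Y0])*f-.5)),1,col,-1)
dr(b+.15*a+.008*(np.outer(np.cos(th),e1)+np.outer(np.sin(th),e2)),(0,0,255))
dr(b+.124*a+.022*(np.outer(np.cos(th),e1)+np.outer(np.sin(th),e2)),(255,0,0))
dr(b+.152*a+R@[0,.09,0]+.0045*(np.outer(np.cos(th),e1)+np.outer(np.sin(th),e2)),(0,0,255))
cv2.imwrite("pics/w1c.png",c)
```

```text
(no output)
```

View pics/w1c0.png

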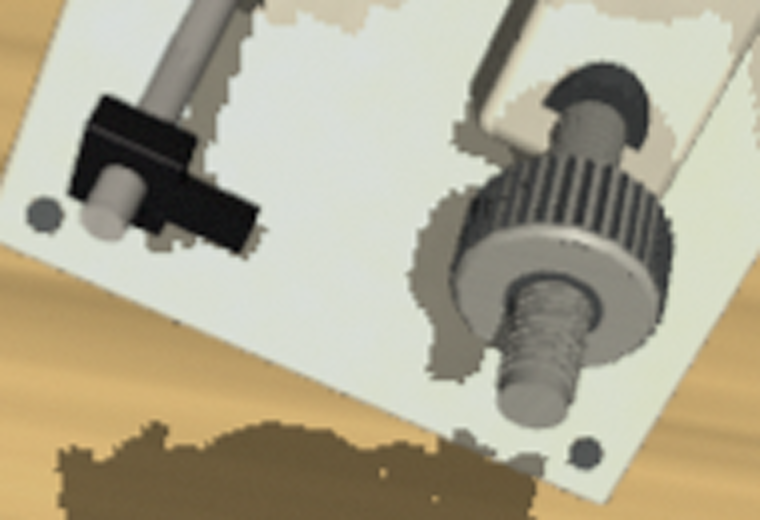

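View pics/w1c.png

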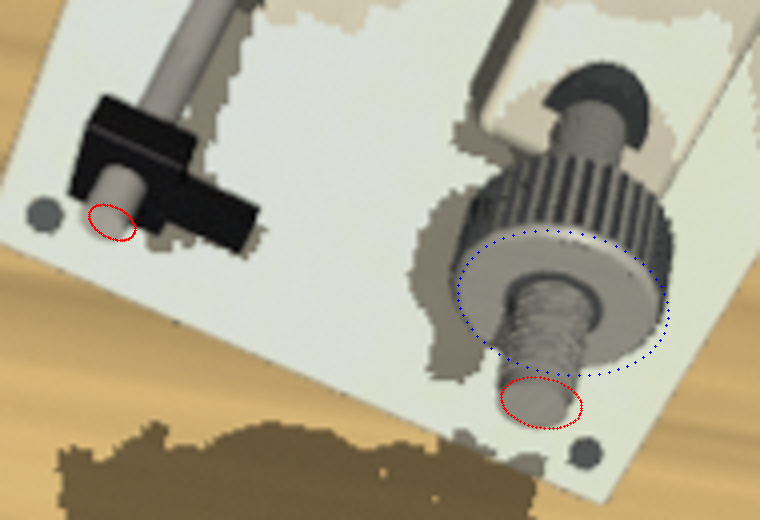

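Run:
```python
from h import *
im=cv2.imread("pics/w1.png");g=np.clip((im.astype(float)/255)**.45*255,0,255).astype(np.uint8)
crop(g,238,158,298,208,12,"pics/w1p.png")
crop(g,330,170,400,252,7,"pics/w1q.png")
```

```text
(no output)
```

View pics/w1p.png

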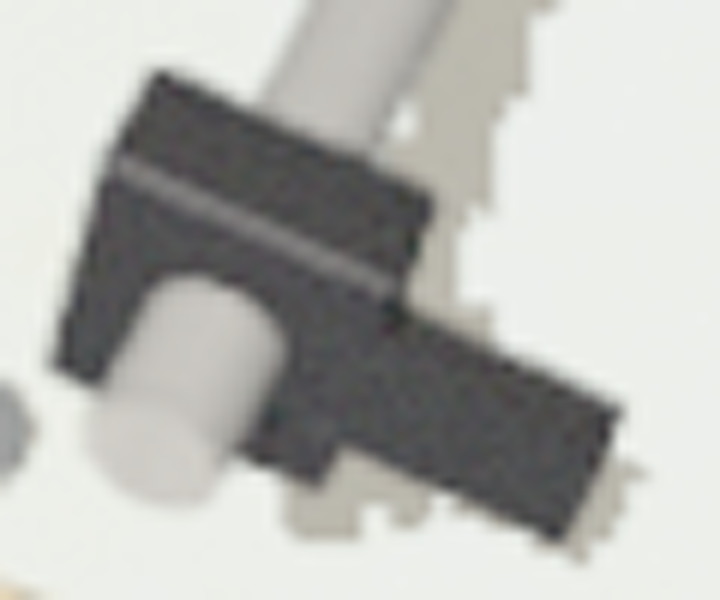

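View pics/w1q.png

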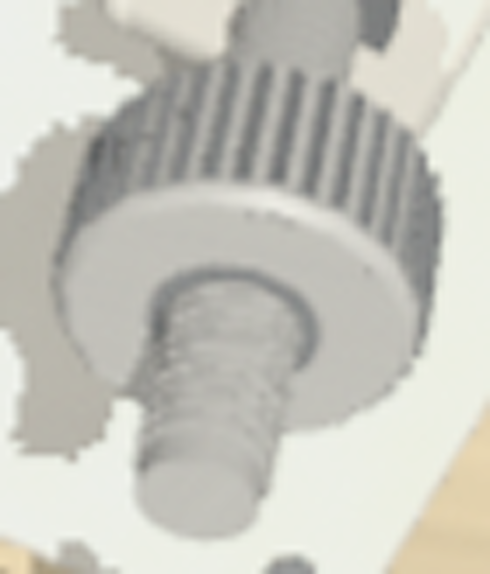

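```bash
cat > fit1.py <<'E'
from h import *
import pickle
from scipy.optimize import least_squares
ci,o=pickle.load(open("pics/w1.pkl","rb"))
def up(p,x0,y0,f): return (np.array(p,float)+.5)/f-.5+[x0,y0]
pt=up([[112,165],[402,290],[318,485],[55,365]],238,158,12)
post=up([[155,450]],238,158,12);rod=up([[199,495]],330,170,7)
ext=np.array([58,425,188,431])
R,oo,a,b=stand();e1=R@[0,1,0];e2=np.cross(e1,a)  # e1=+y, e2=y x a ~ +x up
th=np.linspace(0,2*np.pi,181)
def f(p,out=0):
    dx,dy,sc,sp=p[:4]
    sh=np.array([dx,dy,0]); 
    def pr(P): return proj("wrist",P+sh,ci)
    r=[]
    r.append(pr(b+.15*a)-rod); r.append(pr(b+.09*e1+.152*a)-post)
    m=b+.09*e1+sp*a
    r.append(pr(np.array([m+.011*e1+.010*e2,m-.011*e1+.010*e2,m-.011*e1-.010*e2,m+.011*e1-.010*e2]))-pt)
    q=(pr(b+sc*a+.0215*(np.outer(np.cos(th),e1)+np.outer(np.sin(th),e2)))+.5-[330,170])*7-.5
    r.append((np.array([q[:,0].min(),q[:,0].max(),q[:,1].min(),q[:,1].max()])-ext).reshape(2,2)/7)
    return np.concatenate(r).ravel()
q=least_squares(f,[0,0,.124,.138]);print(q.x*1e3,q.fun.round(1))
E
python3 fit1.py
```

```text
[ -0.28041877   1.44450273 122.0554042  140.48150324] [ 0.1  0.2  0.3  0.3 -2.1 -1.1  1.4  0.9  2.3  0.7 -1.8 -0.8  0.6 -0.7
 -0.3  0.4]
```

```bash
sed -i 's/\.011\*e1/.010_*e1/g;s/\.010\*e2/.011*e2/g;s/\.010_/.010/g' fit1.py; python3 fit1.py
```

```text
[ -0.21537336   1.43455161 122.13997564 140.67956269] [ 0.2  0.2  0.3  0.2 -0.6 -1.4  0.4 -0.4  0.8  1.  -0.9  0.6  0.6 -0.7
 -0.3  0.4]
```

```bash
python3 - <<'E'
from h import *
d=np.load("stand.npz");np.savez("stand.npz",R=d["R"],o=d["o"]+[-.0002,.0014,0])
E
cat > d2.py <<'E'
from h import *
import sys
R,o,a,b=stand();s,yaw=map(float,sys.argv[1:3])
ob=ctrl.get_obs();delta(b+s*1e-3*a,tool(yaw),ob)
p=ob["position"]-b;print("TCP s %.1f  lateral mm"%(p@a*1e3),((p-a*(p@a))@ob["orientation"]*1e3).round(1),"F",np.round(ob["force"],1),"T",np.round(ob["wrist_torque"],2))
E
python3 d2.py 195 80
```

```text
shift [-0.0225  0.0214  0.0736] rot [-13.65  34.31   2.36] | j [  9.8  16.9 -21.9 104.9   5.6  65.  -94.3] t 2.37 w 0.0854
TCP s 246.4  lateral mm [ 51.   -9.3 -32.6] F [0.3 0.1 0.3] T [-0.03 -0.11  0.01]
```

Request:
servo_tool(
  moves=[-0.023,0.021,0.02,-13.65,34.3,2.4,1,-0.023,0.021,0.02,-13.65,34.3,2.4,1,-0.023,0.021,0.04,-13.65,34.3,2.4,0.8,-0.023,0.021,0.06,-13.65,34.3,2.4,0.75,-0.023,0.021,0.074,-13.65,34.3,2.4,0.75],
)

```text
clock: 2.78
position: [0.4931, -0.0136, 0.1776]
orientation: [[0.915, 0.097, 0.391], [0.159, -0.979, -0.131], [0.37, 0.182, -0.911]]
force: [0.3, -1.7, 0.1]
grip_width: 0.0642
```

Request:
servo_tool(
  moves=[0,0,0,0,0,0,0.75,0,0,0,0,0,0,0.75],
)

```text
clock: 2.95
position: [0.4948, -0.0129, 0.178]
orientation: [[0.917, 0.099, 0.386], [0.161, -0.978, -0.13], [0.365, 0.182, -0.913]]
force: [-0.2, 1.1, 0.3]
grip_width: 0.0642
```

```bash
python3 d2.py 150 80; python3 snap.py w2
```

```text
shift [ 0.0005 -0.007   0.0537] rot [-1.5   7.49  0.37] | j [   3.5    6.   -18.7  131.8   35.5   26.3 -126.7] t 2.95 w 0.0642
TCP s 203.1  lateral mm [ 6.4  8.4 -1.1] F [-0.2  1.1  0.3] T [0.17 0.34 0.04]
2.95 [   3.5    6.   -18.7  131.8   35.5   26.3 -126.7] 2.23
```

View pics/w2.png

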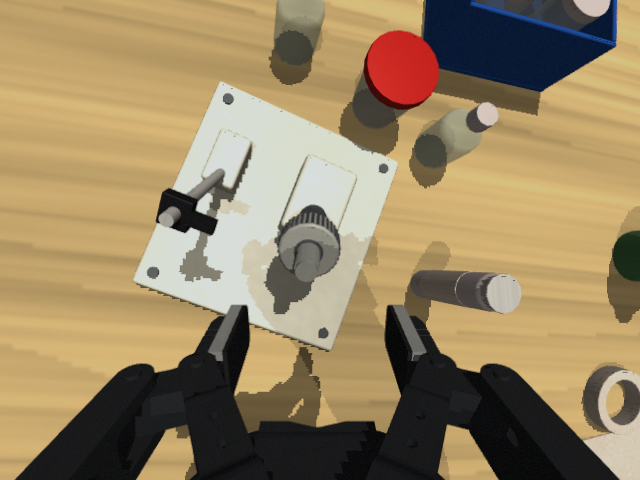

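```bash
python3 d2.py 165 80
```

```text
shift [-0.0028 -0.0073  0.039 ] rot [-1.53  7.43  0.31] | j [   3.6    6.1  -18.7  131.7   35.4   26.3 -126.7] t 3.0 w 0.0639
TCP s 203.1  lateral mm [ 7.7  8.3 -1.2] F [ 0.6 -0.1  0.6] T [ 0.16  0.38 -0.  ]
```

Request:
servo_tool(
  moves=[-0.003,-0.007,0.015,-1.5,7.4,0.3,0.75,-0.003,-0.007,0.03,-1.5,7.4,0.3,0.75,-0.003,-0.007,0.039,-1.5,7.4,0.3,0.75,-0.003,-0.007,0.039,-1.5,7.4,0.3,0.75,-0.003,-0.007,0.039,-1.5,7.4,0.3,0.75],
)

```text
clock: 3.42
position: [0.5076, -0.0119, 0.1394]
orientation: [[0.859, 0.094, 0.503], [0.185, -0.973, -0.135], [0.477, 0.209, -0.854]]
force: [-0.3, -0.5, -0.1]
grip_width: 0.064
```

```bash
python3 d2.py 165 80; python3 d2.py 88 80
```

```text
shift [ 0.0009 -0.0006 -0.0011] rot [-0.    0.17  0.77] | j [ -10.5    9.9   -5.7  138.4   76.5   16.9 -169.1] t 3.42 w 0.064
TCP s 163.9  lateral mm [-0.9  0.6  0. ] F [-0.3 -0.5 -0.1] T [0.16 0.62 0.01]
shift [ 0.0011 -0.0006  0.0759] rot [-0.    0.17  0.77] | j [ -10.5    9.9   -5.7  138.4   76.5   16.9 -169.1] t 3.42 w 0.064
TCP s 163.9  lateral mm [-0.9  0.6  0. ] F [-0.3 -0.5 -0.1] T [0.16 0.62 0.01]
```

Request:
servo_tool(
  moves=[0.001,-0.001,0.01,0,0,-6,0.75,0.001,-0.001,0.02,0,0,-12,0.75,0.001,-0.001,0.03,0,0,-18,0.75,0.001,-0.001,0.035,0,0,-20,0.75,0.001,-0.001,0.035,0,0,-20,0.75],
)

```text
clock: 3.83
position: [0.5275, -0.0158, 0.1109]
orientation: [[0.78, 0.371, 0.504], [0.496, -0.858, -0.136], [0.382, 0.356, -0.853]]
force: [-0.3, 0.0, 0.4]
grip_width: 0.064
```

```bash
python3 d2.py 88 60
```

```text
shift [-0.0015 -0.001   0.041 ] rot [0.05 0.12 0.02] | j [  -9.7   15.3   -5.2  137.3   92.3   16.2 -164.8] t 3.83 w 0.064
TCP s 129.0  lateral mm [ 1.6  0.9 -0. ] F [-0.3  0.   0.4] T [ 0.14  0.54 -0.04]
```

Request:
servo_tool(
  moves=[-0.001,-0.001,0.015,0,0,0,0.75,-0.001,-0.001,0.03,0,0,0,0.75,-0.001,-0.001,0.041,0,0,0,0.75,-0.001,-0.001,0.041,0,0,0,0.75,-0.001,-0.001,0.041,0,0,0,0.75],
)

```text
clock: 4.25
position: [0.5456, -0.022, 0.0745]
orientation: [[0.783, 0.367, 0.502], [0.49, -0.861, -0.136], [0.382, 0.352, -0.854]]
force: [-0.1, -0.1, 0.9]
grip_width: 0.0641
```

```bash
python3 d2.py 88 60; python3 snap.py w3
```

```text
shift [ 0.0014  0.     -0.    ] rot [-0.03  0.24 -0.3 ] | j [  16.9   24.8  -34.1  134.4  101.3   27.4 -168.9] t 4.25 w 0.0641
TCP s 88.0  lateral mm [-1.4 -0.   0. ] F [-0.1 -0.1  0.9] T [ 0.08  0.59 -0.02]
4.25 [  16.9   24.8  -34.1  134.4  101.3   27.4 -168.9] 5.13
```

View pics/w3.png

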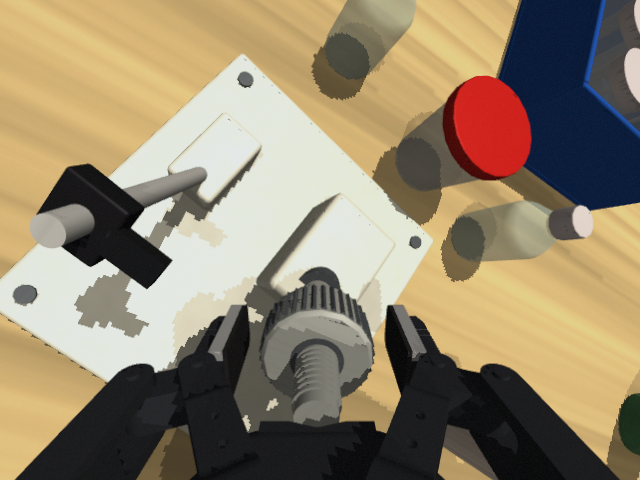

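Request:
servo_tool(
  moves=[0.001,0,0,0,0,0,0.4,0.001,0,0,0,0,0,0.2,0.001,0,0,0,0,0,0.2,0.001,0,0,0,0,0,0.2],
)

```text
clock: 4.63
position: [0.5457, -0.021, 0.076]
orientation: [[0.78, 0.37, 0.504], [0.495, -0.858, -0.138], [0.381, 0.357, -0.853]]
force: [1.1, -4.5, 5.7]
grip_width: 0.0427
```

```bash
python3 d2.py 88 60; python3 snap.py w4
```

```text
shift [0.0002 0.0003 0.0013] rot [0.16 0.16 0.03] | j [  16.3   24.6  -33.6  134.5  101.3   27.4 -168.9] t 4.63 w 0.0427
TCP s 89.3  lateral mm [-0.2 -0.3 -0. ] F [ 1.1 -4.5  5.7] T [-0.97 -0.21 -0.52]
4.6333 [  16.3   24.6  -33.6  134.5  101.3   27.4 -168.9] 0.34
```

View pics/w4.png

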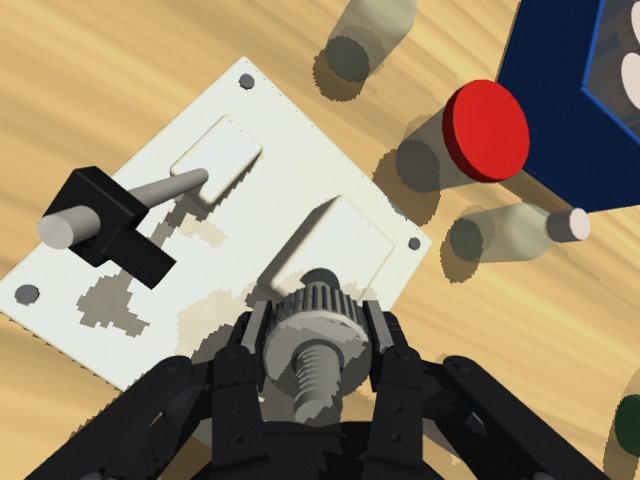

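Request:
servo_tool(
  moves=[0,0,-0.0003,0,0,-6,0.2,0,0,-0.0006,0,0,-12,0.2,0,0,-0.0009,0,0,-18,0.2,0,0,-0.0013,0,0,-24,0.2,0,0,-0.0016,0,0,-30,0.2],
)

```text
clock: 5.1
position: [0.5448, -0.0206, 0.0771]
orientation: [[0.487, 0.713, 0.504], [0.86, -0.491, -0.137], [0.15, 0.5, -0.853]]
force: [0.9, -4.1, 2.5]
grip_width: 0.0424
```

```bash
python3 d2.py 89.6 30
```

```text
shift [-0.0001  0.0007  0.0012] rot [0.   0.18 0.3 ] | j [  11.9   23.4  -28.6  134.8  101.8   25.2 -140.1] t 5.1 w 0.0424
TCP s 90.8  lateral mm [ 0.1 -0.7 -0. ] F [ 0.9 -4.1  2.5] T [-0.73 -0.2  -0.54]
```

Request:
servo_tool(
  moves=[0,0,-0.0004,0,0,-7,0.2,0,0,-0.0007,0,0,-14,0.2,0,0,-0.0011,0,0,-21,0.2,0,0,-0.0015,0,0,-28,0.2,0,0,-0.0018,0,0,-35,0.2],
)

```text
clock: 5.52
position: [0.5435, -0.0203, 0.0784]
orientation: [[-0.011, 0.864, 0.503], [0.986, 0.092, -0.137], [-0.164, 0.495, -0.853]]
force: [0.1, -4.9, 3.5]
grip_width: 0.0424
```

Request:
servo_tool(
  moves=[0,0,-0.0004,0,0,-7,0.2,0,0,-0.0007,0,0,-14,0.2,0,0,-0.0011,0,0,-21,0.2,0,0,-0.0015,0,0,-28,0.2,0,0,-0.0018,0,0,-35,0.2],
)

```text
clock: 5.93
position: [0.5422, -0.0202, 0.0798]
orientation: [[-0.504, 0.702, 0.503], [0.755, 0.641, -0.137], [-0.418, 0.311, -0.854]]
force: [-0.5, -5.0, 3.3]
grip_width: 0.0425
```

```bash
python3 d2.py 93.3 -40; python3 snap.py w5
```

```text
shift [-0.0011  0.0009  0.0011] rot [-0.21  0.02  0.33] | j [  0.8  21.2 -15.9 135.8 103.9  20.4 -74.1] t 5.93 w 0.0425
TCP s 94.4  lateral mm [ 1.1 -0.9  0. ] F [-0.5 -5.   3.3] T [-0.61  0.09 -0.52]
5.9333 [  0.8  21.2 -15.9 135.8 103.9  20.4 -74.1] 77.51
```

View pics/w5.png

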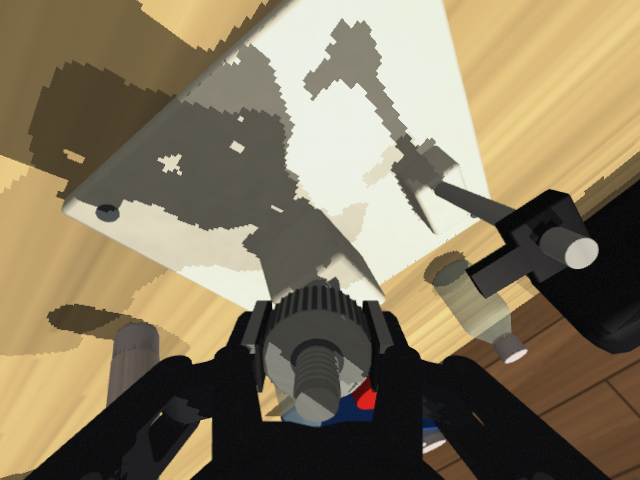

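Request:
servo_tool(
  moves=[0,0,-0.0004,0,0,-7,0.2,0,0,-0.0007,0,0,-14,0.2,0,0,-0.0011,0,0,-21,0.2,0,0,-0.0015,0,0,-28,0.2,0,0,-0.0018,0,0,-35,0.2],
)

```text
clock: 6.4
position: [0.5412, -0.0203, 0.0813]
orientation: [[-0.816, 0.286, 0.503], [0.252, 0.958, -0.137], [-0.521, 0.015, -0.854]]
force: [-0.4, -6.6, 2.9]
grip_width: 0.0427
```

Request:
servo_tool(
  moves=[0,0,-0.0004,0,0,-7,0.2,0,0,-0.0007,0,0,-14,0.2,0,0,-0.0011,0,0,-21,0.2,0,0,-0.0015,0,0,-28,0.2,0,0,-0.0018,0,0,-35,0.2],
)

```text
clock: 6.82
position: [0.5402, -0.0205, 0.0829]
orientation: [[-0.833, -0.232, 0.503], [-0.343, 0.929, -0.138], [-0.435, -0.287, -0.853]]
force: [-0.4, -7.2, 3.3]
grip_width: 0.0427
```

```bash
python3 d2.py 97 -110
```

```text
shift [-0.0016 -0.      0.0011] rot [-0.14 -0.21  0.26] | j [-12.6  20.   -0.7 136.8 108.5  15.5 -10.6] t 6.82 w 0.0427
TCP s 98.1  lateral mm [1.6 0.  0. ] F [-0.4 -7.2  3.3] T [-0.91  0.32 -0.77]
```

Request:
servo_tool(
  moves=[0,0,-0.0004,0,0,-7,0.2,0,0,-0.0007,0,0,-14,0.2,0,0,-0.0011,0,0,-21,0.2,0,0,-0.0015,0,0,-28,0.2,0,0,-0.0018,0,0,-35,0.2],
)

```text
clock: 7.23
position: [0.5396, -0.0205, 0.0847]
orientation: [[-0.549, -0.667, 0.503], [-0.813, 0.565, -0.138], [-0.192, -0.485, -0.853]]
force: [-0.5, -8.2, 4.4]
grip_width: 0.0425
```

Request:
servo_tool(
  moves=[0,0,-0.0004,0,0,-7,0.2,0,0,-0.0007,0,0,-14,0.2,0,0,-0.0011,0,0,-21,0.2,0,0,-0.0015,0,0,-28,0.2,0,0,-0.0018,0,0,-35,0.2],
)

```text
clock: 7.65
position: [0.539, -0.0204, 0.0864]
orientation: [[-0.067, -0.861, 0.504], [-0.99, -0.003, -0.138], [0.121, -0.508, -0.853]]
force: [0.9, -9.0, 5.5]
grip_width: 0.0425
```

```bash
python3 d2.py 100.6 180;python3 snap.py w6
```

```text
shift [-0.0009 -0.0008  0.0011] rot [ 0.06 -0.23  0.2 ] | j [-26.   20.   14.8 137.7 118.4  10.8  48.3] t 7.65 w 0.0425
TCP s 101.7  lateral mm [0.9 0.8 0. ] F [ 0.9 -9.   5.5] T [-1.24  0.15 -0.94]
7.65 [-26.   20.   14.8 137.7 118.4  10.8  48.3] 71.26
```

View pics/w6.png

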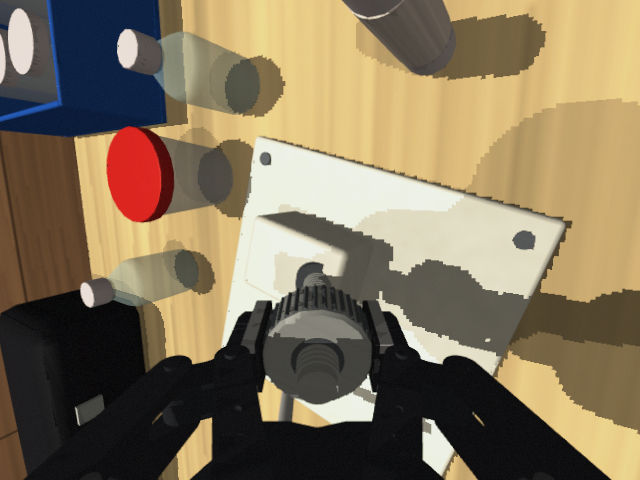

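Request:
servo_tool(
  moves=[0,0,0,0,0,0,0.5,0,0,0,0,0,0,0.75,0,0,0,0,0,0,0.75,0,0,0,0,0,0,0.75],
)

```text
clock: 8.03
position: [0.538, -0.0166, 0.0851]
orientation: [[-0.065, -0.863, 0.501], [-0.991, -0.002, -0.132], [0.115, -0.506, -0.855]]
force: [-0.2, 0.1, -0.3]
grip_width: 0.0641
```

Request:
servo_tool(
  moves=[0,0,0,0,0,7,0.75,0,0,0,0,0,14,0.75,0,0,0,0,0,21,0.75,0,0,0,0,0,28,0.75,0,0,0,0,0,35,0.75],
)

```text
clock: 8.45
position: [0.538, -0.0168, 0.085]
orientation: [[-0.553, -0.666, 0.501], [-0.809, 0.572, -0.132], [-0.199, -0.479, -0.855]]
force: [-0.4, 0.3, -0.1]
grip_width: 0.0641
```

```bash
python3 d2.py 100.6 0
```

```text
shift [ 0.0009 -0.0035  0.0008] rot [ 4.0000e-02 -3.8000e-01  1.4478e+02] | j [-17.6  19.6   4.7 137.2 110.1  13.5  21.6] t 8.45 w 0.0641
TCP s 101.4  lateral mm [-0.9  3.5  0. ] F [-0.4  0.3 -0.1] T [0.19 0.53 0.01]
```

Request:
servo_tool(
  moves=[0.001,-0.0035,0,0,0,7,0.75,0.001,-0.0035,0,0,0,14,0.75,0.001,-0.0035,0,0,0,21,0.75,0.001,-0.0035,0,0,0,28,0.75,0.001,-0.0035,0,0,0,35,0.75],
)

```text
clock: 8.87
position: [0.5398, -0.0197, 0.0865]
orientation: [[-0.835, -0.228, 0.501], [-0.335, 0.933, -0.132], [-0.438, -0.278, -0.855]]
force: [0.7, 0.2, 0.1]
grip_width: 0.0643
```

Request:
servo_tool(
  moves=[0,0,0,0,0,7,0.75,0,0,0,0,0,14,0.75,0,0,0,0,0,21,0.75,0,0,0,0,0,28,0.75,0,0,0,0,0,35,0.75],
)

```text
clock: 9.28
position: [0.5398, -0.0198, 0.0865]
orientation: [[-0.815, 0.292, 0.501], [0.261, 0.956, -0.132], [-0.518, 0.023, -0.855]]
force: [0.4, -1.1, -0.6]
grip_width: 0.0639
```

Request:
servo_tool(
  moves=[0,0,0,0,0,7,0.75,0,0,0,0,0,14,0.75,0,0,0,0,0,21,0.75,0,0,0,0,0,28,0.75,0,0,0,0,0,35,0.75],
)

```text
clock: 9.7
position: [0.5398, -0.0198, 0.0865]
orientation: [[-0.5, 0.706, 0.501], [0.762, 0.634, -0.133], [-0.411, 0.316, -0.855]]
force: [0.6, 0.5, -0.1]
grip_width: 0.0641
```

```bash
python3 d2.py 100.6 0
```

```text
shift [0.0002 0.0002 0.0008] rot [-0.21 -0.19 39.77] | j [  2.2  20.2 -17.4 135.7 100.8  20.1 -71.4] t 9.7 w 0.0641
TCP s 101.4  lateral mm [-0.2 -0.2 -0. ] F [ 0.6  0.5 -0.1] T [ 0.15  0.5  -0.05]
```

Request:
servo_tool(
  moves=[0,0,0,0,0,7,0.75,0,0,0,0,0,14,0.75,0,0,0,0,0,21,0.75,0,0,0,0,0,28,0.75,0,0,0,0,0,35,0.75],
)

```text
clock: 10.12
position: [0.5399, -0.0198, 0.0865]
orientation: [[-0.004, 0.865, 0.502], [0.988, 0.082, -0.132], [-0.156, 0.495, -0.855]]
force: [0.4, 0.0, 0.7]
grip_width: 0.0641
```

Request:
servo_tool(
  moves=[0,0,0,0,0,7,0.75,0,0,0,0,0,14,0.75,0,0,0,0,0,21,0.75,0,0,0,0,0,28,0.75,0,0,0,0,0,35,0.75],
)

```text
clock: 10.53
position: [0.5398, -0.0198, 0.0865]
orientation: [[0.493, 0.711, 0.501], [0.856, -0.5, -0.133], [0.156, 0.495, -0.855]]
force: [-1.1, -0.4, -0.1]
grip_width: 0.0639
```

Request:
servo_tool(
  moves=[0,0,0,0,0,5,0.75,0,0,0,0,0,5,0.75,0,0,0,0,0,5,0.75],
)

```text
clock: 10.78
position: [0.5399, -0.0201, 0.0865]
orientation: [[0.547, 0.67, 0.501], [0.814, -0.565, -0.133], [0.194, 0.481, -0.855]]
force: [-0.2, -0.7, 0.5]
grip_width: 0.064
```

```bash
python3 d2.py 100.6 35; python3 snap.py w7
```

```text
shift [ 0.0005 -0.0004  0.0007] rot [-0.25  0.08  0.25] | j [  12.6   21.7  -29.1  135.1   98.6   24.3 -142.1] t 10.78 w 0.064
TCP s 101.3  lateral mm [-0.5  0.4 -0. ] F [-0.2 -0.7  0.5] T [ 0.15  0.55 -0.01]
10.7833 [  12.6   21.7  -29.1  135.1   98.6   24.3 -142.1] 0.8
```

View pics/w7.png

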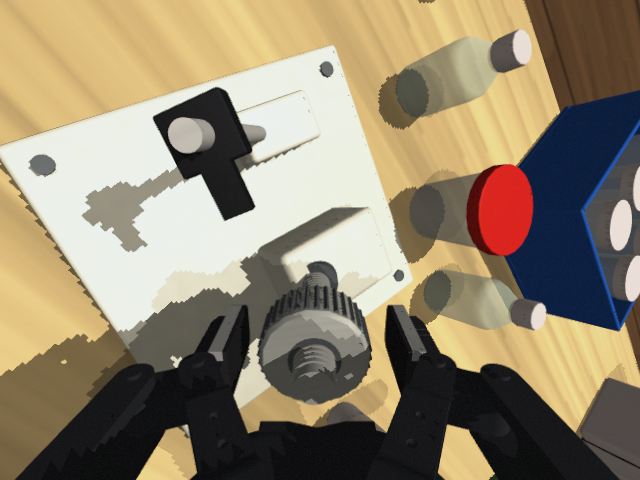

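Request:
servo_tool(
  moves=[0,0,0,0,0,0,0.4,0,0,0,0,0,0,0.2,0,0,0,0,0,0,0.2,0,0,0,0,0,0,0.2],
)

```text
clock: 11.17
position: [0.5391, -0.0198, 0.0862]
orientation: [[0.548, 0.67, 0.501], [0.813, -0.566, -0.132], [0.195, 0.48, -0.855]]
force: [-5.1, 2.0, 4.5]
grip_width: 0.0427
```

Request:
servo_tool(
  moves=[0,0,-0.0004,0,0,-7,0.2,0,0,-0.0007,0,0,-14,0.2,0,0,-0.0011,0,0,-21,0.2,0,0,-0.0015,0,0,-28,0.2,0,0,-0.0018,0,0,-35,0.2],
)

```text
clock: 11.58
position: [0.5383, -0.0195, 0.0877]
orientation: [[0.06, 0.864, 0.501], [0.991, 0.008, -0.132], [-0.118, 0.504, -0.856]]
force: [-4.1, 1.8, 3.7]
grip_width: 0.0425
```

Request:
servo_tool(
  moves=[0,0,-0.0004,0,0,-7,0.2,0,0,-0.0007,0,0,-14,0.2,0,0,-0.0011,0,0,-21,0.2,0,0,-0.0015,0,0,-28,0.2,0,0,-0.0018,0,0,-35,0.2],
)

```text
clock: 12.0
position: [0.5373, -0.0192, 0.0892]
orientation: [[-0.446, 0.742, 0.501], [0.807, 0.575, -0.132], [-0.386, 0.345, -0.856]]
force: [-3.2, 3.1, 4.0]
grip_width: 0.0423
```

Request:
servo_tool(
  moves=[0,0,-0.0004,0,0,-7,0.2,0,0,-0.0007,0,0,-14,0.2,0,0,-0.0011,0,0,-21,0.2,0,0,-0.0015,0,0,-28,0.2,0,0,-0.0018,0,0,-35,0.2],
)

```text
clock: 12.42
position: [0.5364, -0.0189, 0.0908]
orientation: [[-0.791, 0.351, 0.501], [0.331, 0.934, -0.132], [-0.514, 0.062, -0.856]]
force: [-4.6, 3.6, 2.8]
grip_width: 0.0428
```

Request:
servo_tool(
  moves=[0,0,-0.0003,0,0,-5,0.2,0,0,-0.0005,0,0,-9,0.2,0,0,-0.0005,0,0,-9,0.2],
)

```text
clock: 12.67
position: [0.5361, -0.0188, 0.0912]
orientation: [[-0.836, 0.225, 0.501], [0.183, 0.974, -0.132], [-0.517, -0.019, -0.856]]
force: [-4.2, 3.4, 3.3]
grip_width: 0.0427
```

```bash
python3 d2.py 107 -79; python3 snap.py w8
```

```text
shift [-0.0008  0.0003  0.0004] rot [ 0.06 -0.33  0.41] | j [ -3.4  18.9 -11.3 136.4 100.3  17.9 -32.2] t 12.67 w 0.0427
TCP s 107.4  lateral mm [ 0.8 -0.3  0. ] F [-4.2  3.4  3.3] T [0.23 1.11 0.03]
12.6667 [ -3.4  18.9 -11.3 136.4 100.3  17.9 -32.2] 0.65
```

View pics/w8.png

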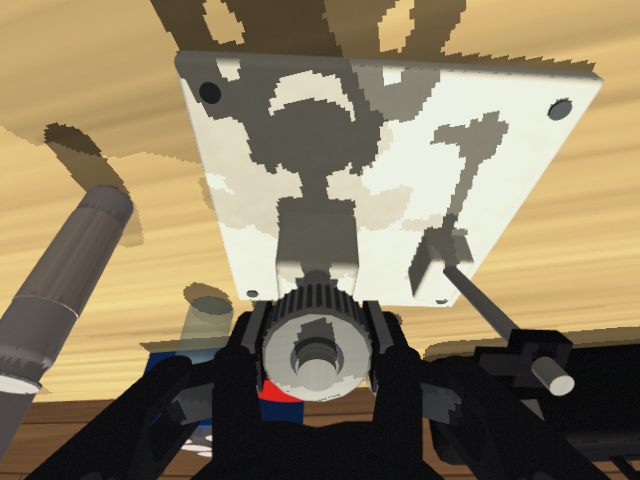

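Request:
servo_tool(
  moves=[0,0,0,0,0,0,0.5,0,0,0,0,0,0,0.75,0,0,0,0,0,0,0.75,0,0,0,0,0,0,0.75],
)

```text
clock: 13.05
position: [0.5373, -0.0201, 0.0917]
orientation: [[-0.834, 0.231, 0.502], [0.188, 0.973, -0.134], [-0.519, -0.017, -0.854]]
force: [-0.1, -0.1, 0.3]
grip_width: 0.064
```

Request:
servo_tool(
  moves=[0,0,-0.015,0,0,0,0.75,0,0,-0.03,0,0,0,0.75,0,0,-0.045,0,0,0,0.75,0,0,-0.06,0,0,0,0.75,0,0,-0.065,0,0,0,0.75],
)

```text
clock: 13.47
position: [0.5043, -0.011, 0.1487]
orientation: [[-0.833, 0.23, 0.503], [0.188, 0.973, -0.134], [-0.52, -0.017, -0.854]]
force: [0.2, 0.4, -0.5]
grip_width: 0.064
```

```bash
python3 d2.py 175 -79;python3 d.py
```

```text
shift [ 0.0014  0.001  -0.0014] rot [ 0.01 -0.15  0.06] | j [ -6.5   8.6 -10.1 138.1  72.   18.   -6.1] t 13.47 w 0.064
TCP s 173.6  lateral mm [-1.3 -1.  -0. ] F [ 0.2  0.4 -0.5] T [ 0.13  0.51 -0.01]
shift [-0.0494  0.0333 -0.072 ] rot [ 49.94   9.82 149.31] | j [ -6.5   8.6 -10.1 138.1  72.   18.   -6.1] t 13.47 w 0.064
```

Request:
servo_tool(
  moves=[0,0,-0.02,0,0,7,0.75,0,0,-0.035,0,0,14,0.75,0,0,-0.035,0,0,21,0.75,0,0,-0.035,0,0,28,0.75,0,0,-0.035,0,0,35,0.75],
)

```text
clock: 13.88
position: [0.4871, -0.0068, 0.1777]
orientation: [[-0.546, 0.67, 0.503], [0.717, 0.684, -0.134], [-0.434, 0.287, -0.854]]
force: [-1.1, -0.6, -0.6]
grip_width: 0.0637
```

Request:
servo_tool(
  moves=[0,0,0,0,0,7,0.75,0,0,0,0,0,14,0.75,0,0,0,0,0,21,0.75,0,0,0,0,0,28,0.75,0,0,0,0,0,35,0.75],
)

```text
clock: 14.3
position: [0.487, -0.0068, 0.1771]
orientation: [[-0.063, 0.863, 0.502], [0.98, 0.149, -0.134], [-0.191, 0.483, -0.855]]
force: [0.6, -0.1, -0.4]
grip_width: 0.0643
```

```bash
python3 d2.py 210 -5;python3 d.py
```

```text
shift [ 0.0016 -0.0005 -0.0028] rot [-0.23 -0.02  3.7 ] | j [ -7.8   3.4 -10.  138.4  57.6  20.1 -62.9] t 14.3 w 0.0643
TCP s 207.2  lateral mm [-1.6  0.5 -0. ] F [ 0.6 -0.1 -0.4] T [ 0.17  0.56 -0.01]
shift [ 0.015   0.0582 -0.0385] rot [ 36.94 -16.42  82.92] | j [ -7.8   3.4 -10.  138.4  57.6  20.1 -62.9] t 14.3 w 0.0643
```

Request:
servo_tool(
  moves=[0.015,0.058,-0.038,36.9,-16.4,82.9,0.75,0.015,0.058,-0.038,36.9,-16.4,82.9,0.75,0.015,0.058,-0.038,36.9,-16.4,82.9,0.75,0.015,0.058,-0.038,36.9,-16.4,82.9,0.75,0.015,0.058,-0.038,36.9,-16.4,82.9,0.75],
)

```text
clock: 14.72
position: [0.5173, 0.0231, 0.2356]
orientation: [[0.443, 0.853, 0.277], [0.894, -0.395, -0.21], [-0.07, 0.341, -0.937]]
force: [-0.3, -0.2, -0.7]
grip_width: 0.064
```

```bash
python3 d.py
```

```text
shift [-0.0014  0.0001  0.0004] rot [ 23.93 -10.39  52.85] | j [ -9.1   6.4 -12.  120.5  26.6  45.3 -64.1] t 14.72 w 0.064
```

Request:
servo_tool(
  moves=[-0.001,0,0,23.9,-10.4,52.8,0.75,-0.001,0,0,23.9,-10.4,52.8,0.75,-0.001,0,0,23.9,-10.4,52.8,0.75,-0.001,0,0,23.9,-10.4,52.8,0.75,-0.001,0,0,23.9,-10.4,52.8,0.75],
)

```text
clock: 15.13
position: [0.5166, 0.0216, 0.2348]
orientation: [[0.856, 0.516, 0.022], [0.514, -0.848, -0.128], [-0.047, 0.121, -0.991]]
force: [0.1, -0.3, 0.3]
grip_width: 0.0641
```

```bash
python3 d.py
```

```text
shift [ 0.0003  0.0001 -0.0006] rot [ 9.4  -3.97 20.72] | j [ -6.9  12.5  -8.3 110.5  10.9  58.3 -79.7] t 15.13 w 0.0641
```

Request:
servo_tool(
  moves=[0,0,0,9.4,-4,20.7,0.75,0,0,0,9.4,-4,20.7,0.75,0,0,0,9.4,-4,20.7,0.75,0,0,0,9.4,-4,20.7,0.75,0,0,0,9.4,-4,20.7,0.75],
)

```text
clock: 15.55
position: [0.5167, 0.0201, 0.2343]
orientation: [[0.979, 0.177, -0.099], [0.178, -0.984, -0.003], [-0.098, -0.015, -0.995]]
force: [0.8, 0.6, -0.4]
grip_width: 0.0636
```

Request:
servo_tool(
  moves=[0,0,0,0,0,0,0.75,0,0,0,0,0,0,0.75],
)

```text
clock: 15.72
position: [0.5159, 0.0219, 0.2346]
orientation: [[0.978, 0.181, -0.098], [0.182, -0.983, -0.003], [-0.097, -0.015, -0.995]]
force: [-0.3, 0.7, -0.3]
grip_width: 0.0641
```

```bash
python3 d.py; python3 snap.py w9
python3 - <<'E'
from h import *
im=cv2.imread("pics/w9.png");g=np.clip((im.astype(float)/255)**.45*255,0,255).astype(np.uint8)
crop(g,238,158,298,208,12,"pics/w9p.png")
crop(g,320,170,400,252,7,"pics/w9q.png")
E
```

```text
shift [ 0.0008  0.0004 -0.0009] rot [ 0.19 -0.04  0.49] | j [ -4.3  15.6  -5.6 106.2   0.8  63.9 -89.6] t 15.72 w 0.0641
15.7167 [ -4.3  15.6  -5.6 106.2   0.8  63.9 -89.6] 0.07
```

View pics/w9.png

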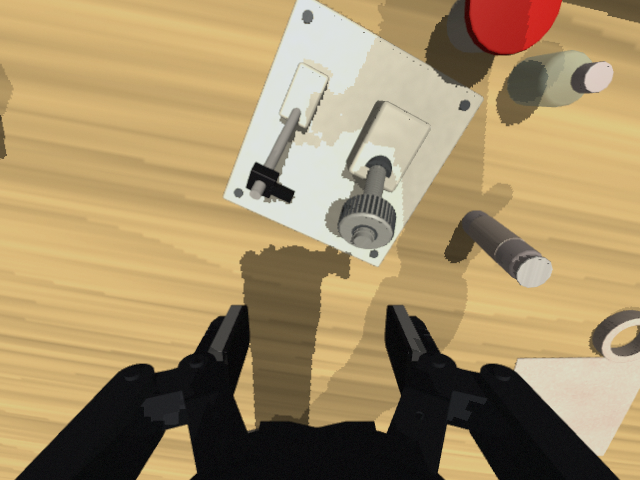

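View pics/w9p.png

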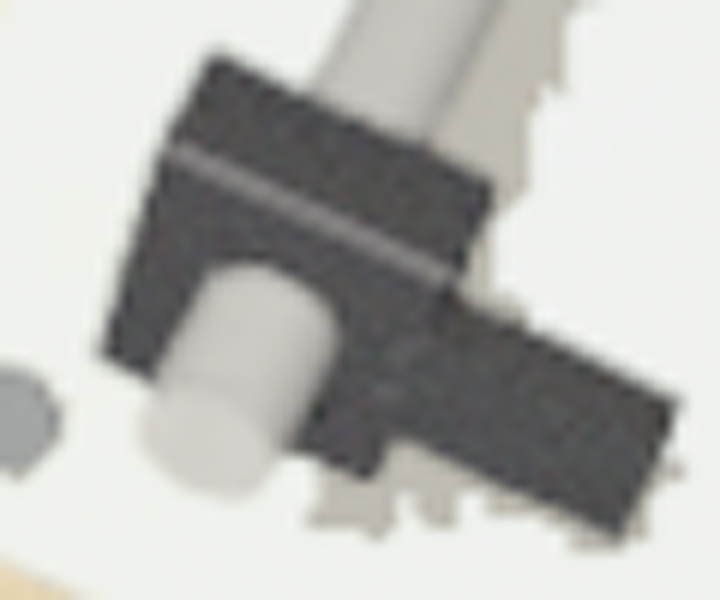

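View pics/w9q.png

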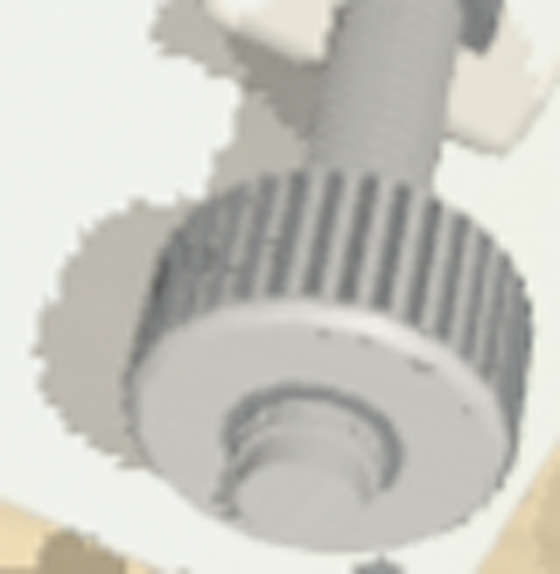

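```bash
sed -e 's/w1.pkl/w9.pkl/;s/\[\[112,165\],\[402,290\],\[318,485\],\[55,365\]\]/[[168,150],[455,278],[370,475],[102,352]]/;s/\[\[155,450\]\]/[[208,440]]/;s/\[\[199,495\]\],330/[[298,501]],320/;s/\[58,425,188,431\]/[135,512,303,550]/;s/330,170\]/320,170]/' fit1.py > fit2.py; grep -n 320 fit2.py; python3 fit2.py; python3 fit1.py
```

```text
7:post=up([[208,440]],238,158,12);rod=up([[298,501]],320,170,7)
19:    q=(pr(b+sc*a+.0215*(np.outer(np.cos(th),e1)+np.outer(np.sin(th),e2)))+.5-[320,170])*7-.5
[ -0.23917505   0.19266446 139.96296884 140.36422923] [ 0.8 -0.   0.2  0.4 -0.7 -1.4  0.8 -0.3  0.6  1.1 -0.8  0.6 -0.3 -0.6
 -0.1 -0.1]
[-1.53733700e-02  3.45516083e-02  1.22139976e+02  1.40679563e+02] [ 0.2  0.2  0.3  0.2 -0.6 -1.4  0.4 -0.4  0.8  1.  -0.9  0.6  0.6 -0.7
 -0.3  0.4]
```

```bash
cat > d3.py <<'E'
from h import *
R,o,a,b=stand();M=b+.14*a+R@np.array([0,.045,0])
Rt=tool(25,axis=(-0.05,0.3,.95));pt=standoff(M,Rt,.25,(317,215));print(pt,Rt.round(2)[:,2])
delta(pt,Rt)
E
python3 d3.py
```

```text
[0.51594059 0.036607   0.2210532 ] [ 0.05 -0.3  -0.95]
shift [ 0.004  -0.0142  0.0135] rot [-19.63  -3.94 -52.67] | j [ -4.3  15.6  -5.6 106.2   0.8  63.9 -89.6] t 15.77 w 0.0638
```

Request:
servo_tool(
  moves=[0.004,-0.014,0.0,-19.6,-3.9,-52.7,0.75,0.004,-0.014,0.0,-19.6,-3.9,-52.7,0.75,0.004,-0.014,0.0,-19.6,-3.9,-52.7,0.75,0.004,-0.014,0.0,-19.6,-3.9,-52.7,0.75,0.004,-0.014,0.013,-19.6,-3.9,-52.7,0.75],
)

```text
clock: 16.18
position: [0.5182, 0.0371, 0.2236]
orientation: [[0.704, 0.709, -0.031], [0.689, -0.693, -0.212], [-0.171, 0.128, -0.977]]
force: [0.6, 0.2, -0.4]
grip_width: 0.0641
```

```bash
python3 d3.py
```

```text
[0.51594059 0.036607   0.2210532 ] [ 0.05 -0.3  -0.95]
shift [-0.0015 -0.0016  0.0027] rot [ -6.88  -1.66 -18.94] | j [ -9.3  16.  -10.5 108.2  15.5  62.8 -72.4] t 16.18 w 0.0641
```

Request:
servo_tool(
  moves=[-0.001,-0.001,0.002,-6.9,-1.6,-19,0.75,-0.001,-0.001,0.002,-6.9,-1.6,-19,0.75,-0.001,-0.001,0.002,-6.9,-1.6,-19,0.75,-0.001,-0.001,0.002,-6.9,-1.6,-19,0.75,-0.001,-0.001,0.002,-6.9,-1.6,-19,0.75],
)

```text
clock: 16.6
position: [0.5146, 0.0362, 0.2197]
orientation: [[0.442, 0.896, 0.044], [0.861, -0.41, -0.299], [-0.25, 0.17, -0.953]]
force: [-1.0, 1.0, 0.7]
grip_width: 0.0642
```

```bash
python3 snap.py w10
```

```text
16.6 [-10.9  15.  -12.9 111.4  23.4  60.9 -62.1] 1.28
```

View pics/w10.png

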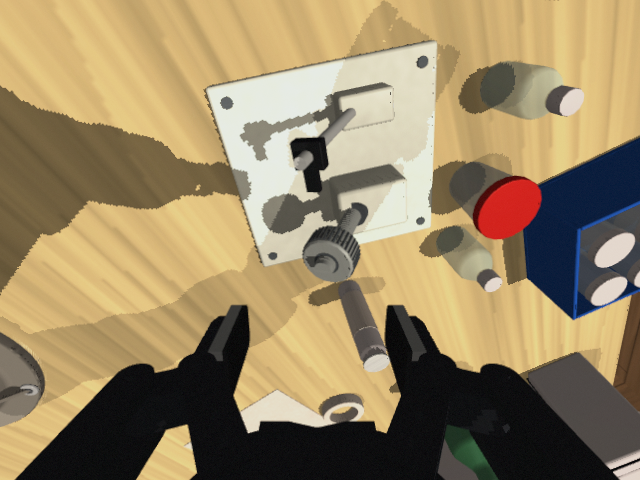

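Run:
```python
from h import *
im=cv2.imread("pics/w10.png");g=np.clip((im.astype(float)/255)**.45*255,0,255).astype(np.uint8)
crop(g,280,125,340,200,8,"pics/w10p.png")
crop(g,290,215,370,290,7,"pics/w10q.png")
```

```text
(no output)
```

View pics/w10p.png

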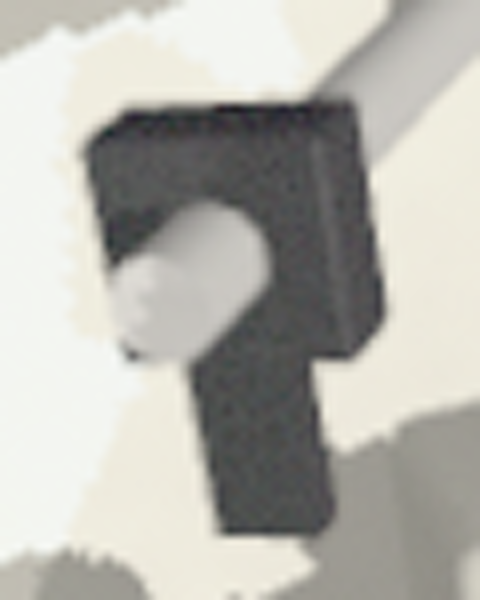

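View pics/w10q.png

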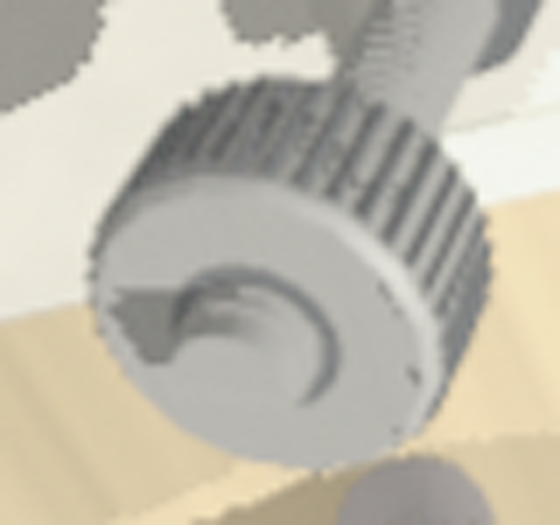

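```bash
sed -e 's/w1.pkl/w10.pkl/;s/\[\[112,165\],\[402,290\],\[318,485\],\[55,365\]\],238,158,12/[[88,150],[130,360],[345,355],[318,130]],280,125,8/;s/\[\[155,450\]\],238,158,12/[[160,312]],280,125,8/;s/\[58,425,188,431\]/[98,435,178,468]/;s/330,170\]/290,215]/' -e 's/m+.010\*e1+.011\*e2,m-.010\*e1+.011\*e2,m-.010\*e1-.011\*e2,m+.010\*e1-.011\*e2/m+.010*e1-.011*e2,m-.010*e1-.011*e2,m-.010*e1+.011*e2,m+.010*e1+.011*e2/' -e 's/r.append(pr(b+.15\*a)-rod); //' fit1.py > fit3.py; python3 fit3.py
```

```text
[ -0.58023949   0.18919181 139.31057757 139.03659602] [-0.3  0.4 -1.3 -1.4 -0.5  0.5  1.9  1.   0.5 -0.1 -0.8  0.5 -0.1 -0.2]
```

Request:
servo_tool(
  moves=[0,0,-0.03,0,0,0,0.75,0,0,-0.03,0,0,0,0.75,0,0,-0.03,0,0,0,0.75,0,0,-0.03,0,0,0,0.75],
)

```text
clock: 16.98
position: [0.5139, 0.0439, 0.2482]
orientation: [[0.444, 0.895, 0.044], [0.86, -0.412, -0.3], [-0.25, 0.171, -0.953]]
force: [0.3, 0.3, -0.5]
grip_width: 0.0641
```

```bash
python3 -c "
from h import *
o=ctrl.get_obs();print(o['clock'],o['force'],abs(o['dq']).max());print(ctrl.sign_off())"
```

```text
16.9833 [ 0.2556772   0.26879882 -0.5189595 ] 1.134205406566807
the job is handed in; nothing more can be done
None
```

I screwed the collar up about 18 mm in two strokes, 240° and then 114°. Then I released it, backed away along the rod and handed in at 17.0 s of the 64 s allowed. No verdict was reported.

- **Level, better view:** looking across the rod, the collar's top face measured 140.0 mm along it and the pointer's 140.4 mm. That puts the collar 0.4 mm low, against a tolerance of 2.5 mm.
- **Level, second view:** this one looks nearly along the rod, so it is weaker. It put the collar 0.3 mm high, so the two views disagree by about 0.7 mm. Both are inside tolerance. Its absolute readings were also lower, at 139.3 and 139.0 mm.
- **Pointer:** measured 140.7 mm before the job and 140.4 mm after in the same view, which is within the reading error.
- **Clearance and force:** the hand was clear of everything, with only sensor noise on the force reading. The largest force component I saw during turning was 9 N.
- **Bystanders:** the ones in the last pictures looked upright and in place. I judged this by eye and did not measure it, and the foam box was not clearly in view.

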